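# Shut the blue tray and draw out the key tray

## Task

On the sideboard stand two little pull-out tray units. First push the blue tray, which was left open, fully home from its front without reaching into it; then hook a fingertip behind the brass lip of the key tray and draw that tray out to its stop, keeping off the mirror plate on the outside of the lip. Leave the car key lying in its tray and do not disturb the candle, snow globe or salt lamp.

Things in the scene. Friction and masses are not known exactly. Their poses are not given: they have to be found in the camera images.
- key_unit: Fixed dark-wood housing of the key tray, 150 mm (its x) by 136 mm (its y), cork patch on its roof. Origin: centre of the underside, on the table. The tray slides out along its -x, roughly towards the robot. The roof, top 73 mm above the table, covers x = -27 to +75 mm; ahead of that the tray is open above. The units may swap sides.
- blue_unit: Fixed dark-wood housing of the blue tray, same shape, sizes and axes as key_unit.
- key_tray (a joint): Slide of the key tray: 0 = fully in, 0.080 m = drawn out to its stop. Starts at 0 to 12 mm. Slides with about 2 N of friction (plus some damping, 6 N per m/s) and stays where it is left.
- blue_tray (a joint): Slide of the blue tray: 0 = fully home, 0.080 m = out at its stop. Starts 45 to 70 mm open. Same friction.
- key_lip (a point): Middle of the top edge of the inner face of the key tray's brass lip, 60 mm above the table; moves with the tray, axes as key_unit. The upright lip is 124 mm wide and fills x = 0 to -10 mm; a 4 mm mirror plate is on its outside. On its +x side is the open tray, 110 mm wide inside, side walls 48 mm and floor 12 mm above the table; fully in, 48 mm is free up to the roof's edge.
- key_floor (a point): Point on the key tray's floor on its centre line, 12 mm above the table, moving with the tray (axes as key_unit). The inside of the tray reaches from x = -75 to +65 mm and y = -55 to +55 mm about it.
- mirror_front: Polished steel mirror plate, 4 x 116 x 44 mm, covering the outer (-x) face of the brass lip; moves with the key tray; not to be touched. Its origin coincides with key_unit's origin when the tray is fully in; the plate is centred 87 mm along -x from it and 34 mm up.
- blue_front (a point): Middle of the top edge of the outer (-x) face of the blue tray's front wall (moves with the tray; axes as blue_unit), 60 mm above the table. The wall is blue, 124 mm wide, 10 mm thick, and reaches from 8 to 60 mm above the table.
- blue_lining: Grey lining of the inside of the blue tray (inner face of its front wall and floor) with a black glasses case at the back; moves with the tray; not to be touched. Origin coincides with blue_unit's origin when the tray is home.
- fob_center (a point): Centre of a loose black car key, 30 x 46 x 12 mm, with a short steel blade (overall 70 mm long), 45 g, lying on the key tray's floor under the roof, 18 mm above the table at its centre.
- candle: Loose cream pillar candle, 50 mm across, 70 mm tall, standing between the units. Origin: centre of its underside.
- globe: Loose snow globe: glass ball 72 mm across on a black foot, 116 mm tall. Origin: centre of its underside.
- salt_lamp: Loose orange salt lamp on a round wooden foot 80 mm across, 108 mm tall. Origin: centre of its underside.
Mind the look-alikes: they are no part of the job. What is shaped like the blue_unit but green or turquoise is not meant. Leave any purple look-alike of the key_unit alone.

How it is judged:
On the way, in this order (a step that is already met when the one before it is completed fails the run):
1. the blue tray is pushed home, to within 6 mm, while the key tray is still in (value of joint blue_tray below 0.006 m and value of joint key_tray below 0.03 m), for 0.2 s.
2. the key tray is drawn out to within 6 mm of its stop (value of joint key_tray above 0.074 m), for 0.2 s.
At the end, for the whole second after the job is handed in: The blue tray is home to within 6 mm, the key tray is out to within 6 mm of its 80 mm stop, and the car key lies in the key tray (value of joint blue_tray below 0.006 m and value of joint key_tray above 0.074 m and x of fob_center in the frame of key_floor between -0.075 and 0.065 m and y of fob_center in the frame of key_floor between -0.055 and 0.055 m and height (world z) of fob_center below 0.04 m); the robot touches nothing.
It fails at once if the mirror plate on the key tray's front is touched (over 0.5 N) (contact force between mirror_front and the fingers above 0.5 N or contact force between mirror_front and the arm above 0.5 N).
It fails at once if the robot touches the inside of the blue tray (over 0.5 N) (contact force between blue_lining and the fingers above 0.5 N or contact force between blue_lining and the arm above 0.5 N).
It fails at once if the car key is lifted more than about 20 mm off its tray's floor (height (world z) of fob_center above 0.04 m).
It fails at once if the candle, snow globe or salt lamp is moved more than 15 mm (distance of any of candle, globe, salt_lamp from where it was at the start of the episode above 0.015 m).
It also fails if it takes over 45 s, if anything falls off the work surface, if the arm or the gripper's body presses on something with over 40 N, if the wrist force passes 120 N, or if a joint passes its speed limit or range.

## Robot

A 6-joint arm with a two-finger parallel gripper is mounted at the origin on the work surface. World frame = base frame: x ahead of the robot, y to its left, z up, the work surface at z = 0. Lengths are in m, angles in rad, forces in N, time in s.
With the tool pointing down it reaches from about 0.3 to 0.775 m from the base axis. Payload 14.6 kg.
Tool frame: the origin (TCP) lies between the finger pads; the fingertips stand 19 mm ahead of it and the grasp point (between the pads) is the TCP (tips_ahead is the distance from the TCP to the fingertips, in m); z points along the fingers, y is the line along which they close (so a half turn about z gives the same grasp; the last joint's range is limited). The gripper opens to 94 mm and grips with 3 to 60 N. Pads are 16 mm wide; open, the fingers measure 119 mm over their backs; the gripper's body (75 mm by 177 mm) begins 78 mm behind the grasp point.
Start: joints at [1.247, 0.3, 1.521, -0, 1.321, -0.067], TCP at [0.14, 0.532, 0.224] pointing down, gripper open.
Joint ranges: [-3.03, 3.03], [-0.79, 2.21], [0.23, 2.52], [-1.04, 4.18], [0, 3.07], [-2.55, 2.55]. Speed limits (rad/s): [2.22, 2.22, 2.57, 3.14, 3.14, 3.14].

## Interface

Orientations are given as a unit quaternion [w, x, y, z].
In Python, from bench import goto, servo_line, move_joints, gripper_to, hold, inverse_kinematics, get_state, capture, PlanningError, hand_in, tips_ahead gives the robot as it stands. Calls block until the motion is done:
- goto(position, orientation): joint-space move of the TCP to a pose.
- servo_line(position, attitude=None, rate=0.15, contact_N=None): straight line of the TCP; attitude=None keeps the orientation; rate is the mean speed in m/s. With contact_N (N) it stops when the force on the tool has changed by that much, and returns True; else False.
- move_joints(angles): joint-space move.
- gripper_to(opening, grip_force=None): finger opening in m; grip_force is the grip in N (None keeps the last); returns when the fingers have stopped.
- hold(seconds).
- inverse_kinematics(position, orientation): joint angles nearest the present ones, or None.
- get_state(): the state.
- capture(name): name is "scene" or "top" or "wrist"; returns a dict with "frame" (420x560x3 uint8, red, green, blue), "intrinsics" (3x3 intrinsics, pixels), "rvec" (rotation vector, rad) and "tvec" (3), from world to camera coordinates, as OpenCV has them. Camera axes: x right, y down, z forward; pixel columns grow to the right and rows downward; lengths in m; the calibration is good to about 2 mm. A picture is of the moment at which its call begins. There is no depth.
A pose or a line that the arm cannot do raises PlanningError and nothing moves.
- hand_in(): hands the job in; it is judged then, once.
The state is a dict: "clock": time; "q": joint angles; "qd": joint speeds; "tau": joint torques, N m; "ee_pos": TCP position; "tool_rot": TCP orientation; "wrist_force": force on the tool from outside, world axes, zero at the start; "torque": the same for the moment, N m; "width": finger opening in m; "finger_force": force on a finger pad.
Only numpy, scipy, OpenCV 4.12 (cv2) and the standard library are available. Lean on these libraries where they do the work, as an engineer would, in place of code of your own. Each camera call takes 0.05 s, during which the arm holds its last target. There are 200 camera calls.

## Working session

There is one attempt and no reset: what is moved stays moved. The work goes in short steps, each a Python script; the robot and the scene stay as the last script left them, time stands still between calls to the robot, and variables do not carry over. Pictures are saved under pics/ and viewed, at most 10 in all, crops included, and the job is handed in when it is done.

```bash
mkdir -p pics; python3 - <<'E'
from bench import *
import cv2,pickle
d={}
for n in("scene","top"):
    c=capture(n);d[n]=c;cv2.imwrite(f"pics/{n}0.png",c["frame"][:,:,::-1])
    print(n,c["intrinsics"],c["rvec"],c["tvec"])
pickle.dump(d,open("c0.pkl","wb"));s=get_state();print(s)
E
```

```text
scene [[544.75948392   0.         285.90206615]
 [  0.         544.75948392 195.95755931]
 [  0.           0.           1.        ]] [ 2.03646691  1.73087005 -0.52224299] [-0.08472235 -0.39797101  1.89557532]
top [[541.61070326   0.         284.83579039]
 [  0.         541.61070326 202.07641482]
 [  0.           0.           1.        ]] [ 2.11938866 -2.11685891  0.21495177] [0.01724732 0.5580908  1.34694044]
{'clock': 0.1, 'q': array([ 1.24735967e+00,  3.00436949e-01,  1.52147276e+00,  5.38800815e-06,
        1.32069721e+00, -6.66172704e-02]), 'qd': array([-0.00054111,  0.00019707, -0.00023026,  0.00044934,  0.00055346,
        0.00121749]), 'tau': array([ 1.96765919e-03, -5.32641113e+01, -3.53289771e+01,  7.10595120e-02,
        2.34146143e-02, -7.12920701e-05]), 'ee_pos': array([0.13965105, 0.5317715 , 0.22395087]), 'tool_rot': array([-1.00838931e-04,  1.28057737e-01,  9.91766585e-01, -4.97011908e-04]), 'wrist_force': array([ 0.61677104,  0.70246855, -0.19448499]), 'torque': array([0.00047653, 0.02132211, 0.03423634]), 'finger_force': 0.0, 'width': 0.09428185857432143}
```

View pics/scene0.png

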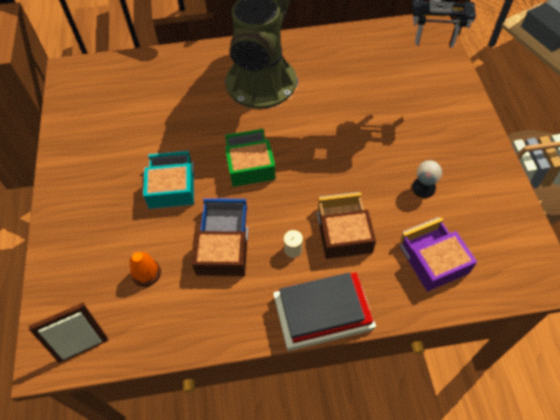

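View pics/top0.png

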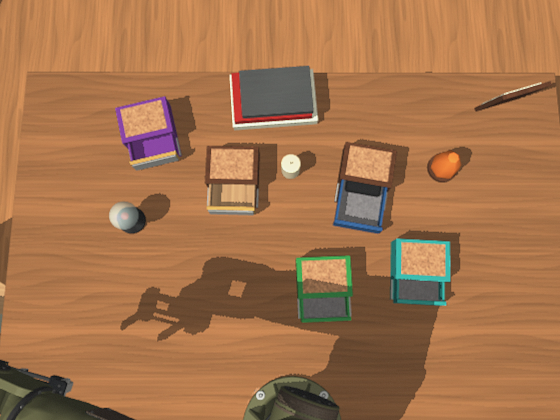

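The scene view shows the real pair with the candle between them. In the top view, the key unit is at about (233,180) with its brass lip near row 210. The blue unit is at (367,185) with its blue front near (360,225), and the green decoy (325,290) sits in front of it.

Next I'll measure the corks, the blue wall and the brass lip.

```bash
cat > h.py <<'E'
import numpy as np,cv2
def rays(c,px,z):
    R,_=cv2.Rodrigues(np.array(c["rvec"]));t=np.array(c["tvec"]).ravel()
    o=-R.T@t;px=np.atleast_2d(px).astype(float)
    d=(np.linalg.inv(c["intrinsics"])@np.c_[px,np.ones(len(px))].T).T@R
    return o+d*((z-o[2])/d[:,2:])
def proj(c,P):
    return cv2.projectPoints(np.atleast_2d(P).astype(float),np.array(c["rvec"]),np.array(c["tvec"]),c["intrinsics"],None)[0][:,0]
def blob(m,roi):
    k=np.zeros_like(m);x0,y0,x1,y1=roi;k[y0:y1,x0:x1]=m[y0:y1,x0:x1]
    cs=cv2.findContours(k,cv2.RETR_EXTERNAL,cv2.CHAIN_APPROX_NONE)[0]
    return max(cs,key=cv2.contourArea)[:,0]
E
python3 - <<'E'
import pickle;from h import *
d=pickle.load(open("c0.pkl","rb"));c=d["top"]
hsv=cv2.cvtColor(c["frame"],cv2.COLOR_RGB2HSV)
f=c["frame"]
for p in [(233,165),(233,148),(233,210),(233,207),(260,165),(370,160),(360,225),(365,229),(340,222)]: print(p,f[p[1],p[0]],hsv[p[1],p[0]])
for n,u in(("key",233),("blue",360)):
    print(n,[(r,tuple(map(int,f[r,u]))) for r in range(198,236)] if n=="blue" else [(r,tuple(map(int,f[r,u]))) for r in range(180,218,1)])
big=cv2.resize(f[130:240,190:410],None,fx=3.6,fy=3.6,interpolation=cv2.INTER_CUBIC)
cv2.imwrite("pics/crop.png",big[:,:,::-1])
E
```

```text
(233, 165) [215 154 107] [ 13 128 215]
(233, 148) [124  83  57] [ 12 138 124]
(233, 210) [194 173 145] [ 17  64 194]
(233, 207) [236 190 100] [ 20 147 236]
(260, 165) [103  71  48] [ 13 136 103]
(370, 160) [216 158 110] [ 14 125 216]
(360, 225) [ 63 110 163] [106 156 163]
(365, 229) [35 65 98] [106 164  98]
(340, 222) [ 60 107 161] [106 160 161]
key [(180, (106, 66, 47)), (181, (112, 72, 49)), (182, (111, 70, 48)), (183, (115, 75, 53)), (184, (189, 143, 100)), (185, (234, 191, 134)), (186, (229, 186, 130)), (187, (228, 184, 128)), (188, (228, 184, 129)), (189, (228, 184, 128)), (190, (228, 183, 129)), (191, (227, 181, 127)), (192, (228, 183, 129)), (193, (227, 183, 127)), (194, (227, 182, 127)), (195, (226, 181, 125)), (196, (226, 182, 127)), (197, (226, 180, 125)), (198, (225, 179, 126)), (199, (225, 180, 124)), (200, (227, 182, 127)), (201, (201, 154, 107)), (202, (132, 104, 75)), (203, (137, 107, 76)), (204, (139, 110, 78)), (205, (120, 95, 70)), (206, (178, 135, 75)), (207, (236, 190, 100)), (208, (238, 195, 103)), (209, (229, 182, 100)), (210, (194, 173, 145)), (211, (177, 177, 
[... 332 characters left out ...]
, 140, 137)), (206, (145, 141, 139)), (207, (150, 146, 142)), (208, (153, 149, 146)), (209, (146, 143, 141)), (210, (145, 141, 139)), (211, (147, 142, 140)), (212, (148, 143, 142)), (213, (152, 147, 144)), (214, (154, 151, 148)), (215, (152, 149, 147)), (216, (150, 147, 145)), (217, (129, 125, 124)), (218, (90, 87, 86)), (219, (92, 90, 89)), (220, (90, 88, 87)), (221, (90, 87, 86)), (222, (91, 86, 83)), (223, (79, 92, 118)), (224, (56, 102, 155)), (225, (63, 110, 163)), (226, (63, 111, 167)), (227, (59, 99, 147)), (228, (41, 70, 102)), (229, (34, 66, 102)), (230, (111, 88, 92)), (231, (168, 117, 77)), (232, (178, 120, 75)), (233, (182, 123, 79)), (234, (186, 126, 80)), (235, (177, 120, 77))]
```

View pics/crop.png

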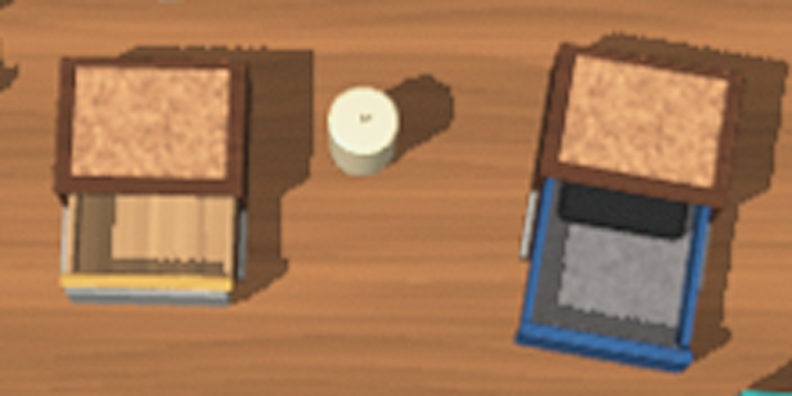

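```bash
python3 - <<'E'
import pickle;from h import *
d=pickle.load(open("c0.pkl","rb"));c=d["top"];f=c["frame"].astype(int)
V=c["frame"].max(2);hsv=cv2.cvtColor(c["frame"],cv2.COLOR_RGB2HSV)
cork=((V>165)&(hsv[...,0]<20)).astype(np.uint8)
blue=((hsv[...,0]>98)&(hsv[...,0]<115)&(hsv[...,1]>120)&(V>130)).astype(np.uint8)
brass=((hsv[...,1]>135)&(V>180)&(hsv[...,0]>17)).astype(np.uint8)
def rep(n,m,roi,z):
    b=blob(m,roi);P=rays(c,b,z)[:,:2]
    (cx,cy),(w,h),a=cv2.minAreaRect((P*1000).astype(np.float32))
    print(n,len(b),b.min(0),b.max(0),"ctr",round(cx),round(cy),"size",round(w),round(h),"ang",round(a,1))
rep("kcork",cork,(208,146,258,182),.073)
rep("bcork",cork,(345,144,394,183),.073)
rep("brass",brass,(203,203,262,214),.06)
rep("bluefront",blue,(330,218,390,236),.06)
P=rays(c,[[207.7,208],[254.5,208]],.06);print(P)
for n,r,col in(("k",(203,140,265,215),0),):
  pass
E
```

```text
kcork 141 [210 149] [253 179] ctr 655 156 size 81 111 ang 0.1
bcork 140 [345 145] [391 181] ctr 658 -199 size 111 81 ang 79.6
brass 96 [207 206] [253 210] ctr 543 159 size 119 9 ang 87.8
bluefront 98 [335 218] [381 230] ctr 497 -169 size 120 12 ang 77.5
[[0.5413417  0.21652352 0.06      ]
 [0.54152147 0.09604513 0.06      ]]
```

Both units fit the given sizes. The key unit has yaw about -1.5° and its tray is about 8 mm out. The blue unit has yaw about -10.5° and its tray is about 60 mm out. I'll push the blue tray with closed fingers.

```bash
cat >> h.py <<'E'
def down(yaw):  # tool x opposite to unit x axis
    p=(np.pi+yaw)/2
    return [0,np.cos(p),np.sin(p),0]
E
python3 - <<'E'
from bench import *
from h import *
cork=np.array([.658,-.199]);fr=np.array([.497,-.169])
ax=(cork-fr)/np.linalg.norm(cork-fr);yaw=np.arctan2(ax[1],ax[0]);q=down(yaw)
face=fr-.005*ax;home=cork-.109*ax
print(np.degrees(yaw),face,home,tips_ahead)
gripper_to(0.0)
s=face-.035*ax
goto([*s,.22],q)
servo_line([*s,.05],rate=.12)
print(get_state()["ee_pos"])
e=home+.012*ax
hit=servo_line([*(face-.012*ax),.05],rate=.06,contact_N=10);print(hit)
hit=servo_line([*e,.05],rate=.035,contact_N=10)
st=get_state();print(hit,st["ee_pos"],home-.008*ax,st["wrist_force"],st["clock"])
c=capture("top");cv2.imwrite("pics/t1.png",cv2.resize(c["frame"][130:310,190:430],None,fx=3.2,fy=3.2,interpolation=cv2.INTER_CUBIC)[:,:,::-1])
E
```

```text
-10.55518143294881 [ 0.49208461 -0.16808409] [ 0.5508444  -0.17903312] 0.019
[ 0.45796699 -0.16178946  0.05054947]
False
True [ 0.54180829 -0.17718934  0.0494518 ] [ 0.54297976 -0.17756766] [ 0.07145518 -0.30375674  0.56965014] 7.9417
```

View pics/t1.png

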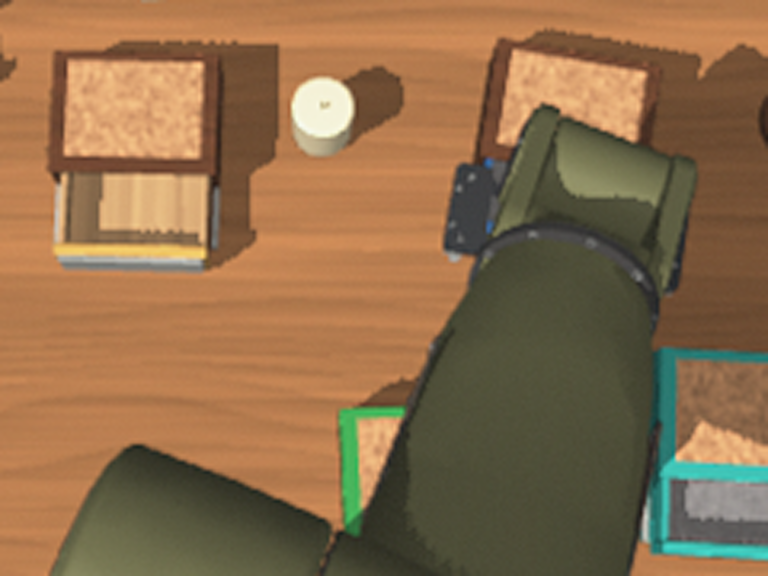

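The arm hides the blue front, but the stop came within about 1 mm of the predicted home position. I'll press once more, back off, measure the blue front, and move above the key tray.

```bash
python3 - <<'E'
from bench import *
from h import *
yaw=np.radians(-10.55);ax=np.array([np.cos(yaw),np.sin(yaw)])
p=np.array(get_state()["ee_pos"])
t=p[:2]+.012*ax
print(servo_line([*t,.05],rate=.03,contact_N=18));st=get_state();print(st["ee_pos"],st["wrist_force"])
hold(.3)
b=p[:2]-.04*ax
servo_line([*b,.05],rate=.12);servo_line([*b,.2],rate=.2)
kx=np.array([.655,.156])-np.array([.543,.159]);ky=np.arctan2(kx[1],kx[0]);kx/=np.linalg.norm(kx)
P=np.array([.543,.159])+.029*kx
print(np.degrees(ky),P)
goto([*P,.2],down(ky))
c=capture("top");hsv=cv2.cvtColor(c["frame"],cv2.COLOR_RGB2HSV)
m=((hsv[...,0]>98)&(hsv[...,0]<115)&(hsv[...,1]>120)&(hsv[...,2]>130)).astype(np.uint8)
k=blob(m,(330,180,395,236));Q=rays(c,k,.06)[:,:2]
(cx,cy),s,a=cv2.minAreaRect((Q*1000).astype(np.float32));print(cx,cy,s,a)
cork=np.array([.658,-.199]);print("open mm",(cork-[cx/1e3,cy/1e3])@ax*1e3-104)
cv2.imwrite("pics/t2.png",cv2.resize(c["frame"][130:310,170:410],None,fx=3.2,fy=3.2,interpolation=cv2.INTER_CUBIC)[:,:,::-1])
w=capture("wrist");cv2.imwrite("pics/w2.png",w["frame"][:,:,::-1]);print(get_state()["clock"])
# predicted pixels: lip inner edge centre, finger target at lip height
print(proj(w,[[.548,.159,.06],[.548+.0,.214,.06],[.548,.104,.06],[*P,.03]]))
E
```

```text
True
[ 0.54173232 -0.17708801  0.04888733] [ 0.17694589 -0.12382049 -0.16257638]
-1.53434149970077 [0.5719896  0.15822349]Traceback (most recent call last):
  File "<stdin>", line 16, in <module>
  File "h.py", line 12, in blob
    return max(cs,key=cv2.contourArea)[:,0]
           ~~~^^^^^^^^^^^^^^^^^^^^^^^^
ValueError: max() iterable argument is empty
```

```bash
python3 - <<'E'
from bench import *
from h import *
c=capture("top");s=capture("scene");w=capture("wrist");st=get_state();print(st["clock"],st["ee_pos"])
a=cv2.resize(c["frame"][130:310,170:430],None,fx=3,fy=3,interpolation=cv2.INTER_CUBIC)
cv2.imwrite("pics/t2.png",a[:,:,::-1])
cv2.imwrite("pics/w2.png",w["frame"][:,:,::-1])
print(proj(w,[[.548,.159,.06],[.548,.214,.06],[.548,.104,.06],[.572,.158,.03]]))
E
```

```text
11.3583 [0.57219241 0.1572067  0.2000687 ]
[[275.40467796 178.16440541]
 [335.46683128 176.45552748]
 [215.50413775 179.86868516]
 [274.94098019 196.97346062]]
```

View pics/t2.png

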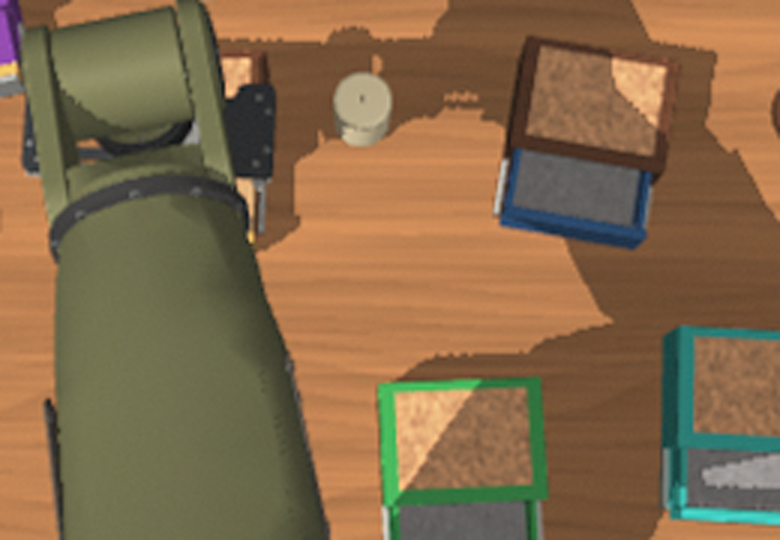

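View pics/w2.png

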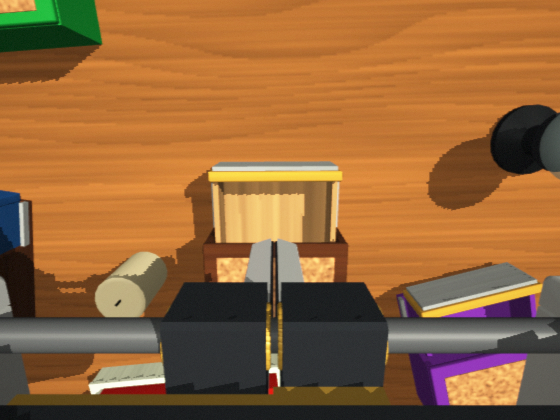

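The blue tray is closed: its front is in shadow at about px (361,206), and the second press stopped at the same place as the first. The wrist view shows the brass lip's inner edge at row 181 (predicted 178), centred at column 275 as predicted, so there is plenty of clearance on both sides. I'll descend and draw the tray out.

```bash
python3 - <<'E'
from bench import *
from h import *
c=capture("top");hsv=cv2.cvtColor(c["frame"],cv2.COLOR_RGB2HSV)
m=((hsv[...,0]>98)&(hsv[...,0]<118)&(hsv[...,1]>110)).astype(np.uint8)
for u in(350,362,375):
    v=np.where(m[190:225,u])[0]+190; print(u,v,hsv[v,u,2],rays(c,[[u,v.min()-.5]],.06)[0,:2])
yaw=np.radians(-1.53);kx=np.array([np.cos(yaw),np.sin(yaw)])
P=np.array([.573,.158])
servo_line([*P,.085],rate=.15)
print("down hit",servo_line([*P,.05],rate=.06,contact_N=6),get_state()["ee_pos"])
if get_state()["ee_pos"][2]<.053:
    print(servo_line([*(P-.010*kx),.05],rate=.04,contact_N=10))
    print(servo_line([*(P-.100*kx),.05],rate=.045,contact_N=12))
    st=get_state();print(st["ee_pos"],st["wrist_force"],st["clock"])
E
```

```text
350 [201 202 203 204 205 206] [106 107  97  74  73  80] [ 0.56161841 -0.15047181]
362 [203 204 205 206 207 208] [107 110 101  83  74  74] [ 0.55639369 -0.18135394]
375 [205 206 207 208 209 210 211] [ 98 105 105  91  72  74  72] [ 0.55117988 -0.21477692]
down hit False [0.57313084 0.15803888 0.05011633]
False
True
[0.48746786 0.16033421 0.05022515] [ 3.86487551 -0.27943324 -0.28719815] 14.9667
```

```bash
python3 - <<'E'
from bench import *
from h import *
yaw=np.radians(-1.53);kx=np.array([np.cos(yaw),np.sin(yaw)])
p=np.array(get_state()["ee_pos"])[:2]
print(servo_line([*(p-.012*kx),.05],rate=.04,contact_N=18));p=np.array(get_state()["ee_pos"])[:2];print(p)
hold(.3);b=p+.018*kx
servo_line([*b,.05],rate=.08);servo_line([*b,.22],rate=.15)
goto([.14,.532,.224],[0,.128,.9918,0])
c=capture("top");hsv=cv2.cvtColor(c["frame"],cv2.COLOR_RGB2HSV)
def ctr(m,roi):
    (x,y),s,a=cv2.minAreaRect((rays(c,blob(m.astype(np.uint8),roi),.06)[:,:2]*1000).astype(np.float32));print(x,y,s,a);return np.array([x,y])
H,S,V=[hsv[...,i] for i in range(3)]
k=ctr((S>135)&(V>180)&(H>17),(200,215,265,250));print("key",([655,156]-k)@kx-104)
ax=np.array([.983,-.183])
k=ctr((H>98)&(H<115)&(S>120)&(V>130),(330,195,395,225));print("blue",([658,-199]-k)@ax-104)
cv2.imwrite("pics/t3.png",cv2.resize(c["frame"][130:280,100:480],None,fx=2.1,fy=2.1,interpolation=cv2.INTER_CUBIC)[:,:,::-1]);print(get_state()["clock"])
E
```

```text
True
[0.48752829 0.1603678 ]
470.0712890625 161.48138427734375 (7.705997467041016, 119.92110443115234) 0.07511693984270096
key 81.00913542857933
552.4775390625 -178.50845336914062 (120.8955307006836, 17.241228103637695) 74.66571044921875
blue 3.4785321350097718
19.075
```

View pics/t3.png

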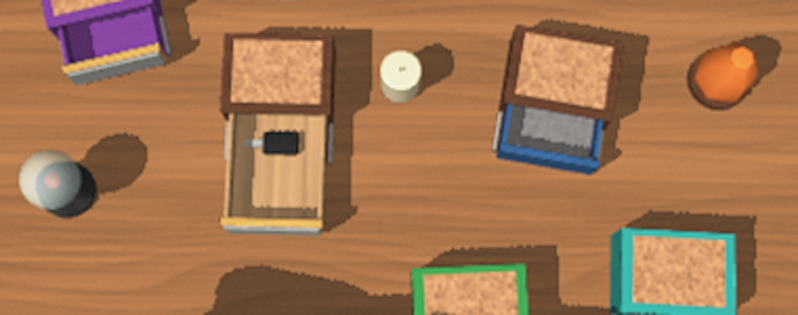

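The key tray is out at about 81 mm (lip at crop row 225) with the key lying in it. The blue tray is home against its stop, and the candle, globe and lamp are undisturbed.

```bash
python3 -c "
from bench import *
print(hand_in())"
```

```text
the job is handed in; nothing more can be done
None
```

I handed the job in at about 19 s of the 45 s. The blue tray is pushed home against its stop (the last picture measured about 3 mm open, within the 6 mm allowed). The key tray is drawn out to its stop with the key lying in it, and the candle, globe and lamp were undisturbed; the hand-in gave no verdict.

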